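# Release the child-safety hook and open the blade cupboard

### The job

Open the blade cupboard on the bench: reach down through the crack between its ajar red door and the cupboard, feel for the pad of the yellow sprung hook, press it down just far enough to clear its catch, draw the door out past it, then swing the door gently open to at least 60 degrees and leave it there. The latch is brittle plastic, so until the door is free push on nothing with more than 15 N; do not bang or fling the door, and leave the tools and boxes around and on top of the cupboard where they are.

Things in the scene. Friction and masses are not known exactly. Their poses are not given: they have to be found in the camera images.
- cupboard: Blue sheet-steel blade cupboard fixed to the bench, 160 mm deep (its x), 270 wide (y), 220 high. Origin: centre of its underside; x points inwards from its open front, z up. A red door, hinged at +y, swings out to -x. A yellow sprung hook on the door's inside reaches under the top; the upturned barb at its far end catches behind a strike plate, so the door opens only a crack.
- door (a joint): Door angle, rad: 0 shut, 1.75 wide open. Ajar at 0.15 to 0.17 at the start; while hooked it stops at about 0.175. Seen from above, opening turns it clockwise. A stiff, damped hinge (0.6 N at the hook's distance moves it, about 2 N swings it at 1 rad/s) keeps it where it is left. Beyond 0.25 the hook is clear of the strike plate and may be let up.
- hinge_top (a point): Point on the door's vertical hinge axis, level with the top of the cupboard (220 mm above the bench). Axes turn with the door: -y runs along the door to its free edge (259 mm), x is its inward normal. The panel is 12 mm thick; its inner face lies 2 mm outside (-x of) this axis, its outer face 14 mm.
- over_hook (a point): Point in the open crack, level with the top, straight above the hook's yellow finger pad: 200 mm from the hinge axis along the door, 18 mm inside the door's inner face; axes as hinge_top. The flat pad is 30 mm wide along the door and starts 4, ends 30 mm inside that face. It was clipped on by eye: its top lies 8 to 32 mm below this point, differently each time and not measured: feel for it.
- front_edge (a point): Front edge of the cupboard's 3 mm thick top, opposite the hook, on its upper face; the crack lies between it and the door's inner face and is 32 to 36 mm wide at the hook, narrowing by 1.6 mm per 10 mm towards the hinge. The strike plate hangs below and behind this edge (first 12 mm inwards). Axes as the cupboard's.
- door_corner (a point): Top corner of the door at its free edge, mid-thickness; axes as hinge_top. The hook behind the door moves with it and sinks straight down on a spring: about 3 N starts it, then 0.5 N more per mm. Its barb is free when it is 7 mm down (about 6.5 N); at 11 mm (8.5 N) it meets a hard stop. Let go, it springs up. Hold it down while drawing the door out by its inner face.
- screw_jar: glass jar with a steel cap, 52 mm across, 65 mm tall, standing on the cupboard's top towards the back; origin under its centre
- drill_box: orange box 50 x 80 x 35 mm on the cupboard's top towards the back; origin under its centre
- screwdriver: screwdriver with an orange handle lying on the bench; origin at its middle, underneath
- wrench: steel wrench lying on the bench; origin at its middle, underneath
- tote: open black box 100 x 100 x 70 mm on the bench, left or right of the cupboard; origin under its centre
- oil_can: green can 60 mm across, 140 mm tall, on the bench, left or right of the cupboard; origin under its centre
- caliper: sliding caliper 210 mm long lying on the bench near the robot, left; origin under its bar's middle

How it is judged:
By the outcome, as a careful person would: the job done as asked, in the order asked, and still so for the second after the job is handed in, with the robot touching nothing.
It also fails if it takes over 45 s, if anything falls off the work surface, if the arm or the gripper's body presses on something with over 40 N, if the wrist force passes 120 N, or if a joint passes its speed limit or range.

### The arm

A 6-joint arm with a two-finger parallel gripper is mounted at the origin on the work surface. World frame = base frame: x ahead of the robot, y to its left, z up, the work surface at z = 0. Lengths are in mm, angles in rad, forces in N, time in s.
With the tool pointing down it reaches from about 400 to 925 mm from the base axis. Payload 12.5 kg.
Tool frame: the origin (TCP) lies on the mounting face of the last link; the fingertips stand 190 mm ahead of it and the grasp point (between the pads) lies 171 mm ahead of it; x points along the fingers, y is the direction in which the jaws open and shut, and the axes are right-handed (so a half turn about x gives the same grasp; the last joint's range is limited). The gripper opens to 95 mm and grips with 3 to 60 N. Pads are 20 mm wide; open, the fingers measure 119 mm over their backs; the gripper's body (75 mm by 180 mm) begins 59 mm behind the grasp point.
Start: joints at [-1.417, 0.491, 1.559, -0, 1.092, -0.106], TCP at [160.574, -604.021, 404.761] pointing down, gripper open.
Joint ranges: [-3.1, 3.1], [-0.84, 2.19], [0.05, 2.79], [-1.13, 4.28], [0.06, 2.93], [-2.69, 2.69]. Speed limits (rad/s): [2.22, 2.22, 2.79, 3.14, 3.14, 3.14].

### API

Orientations are given as [roll, pitch, yaw] about the fixed x, y, z axes, in that order (R = Rz(yaw) Ry(pitch) Rx(roll)).
In Python, from cell import env, eyes gives the robot as it stands. The module is installed in compiled form; this text tells all that it offers.
- The arm moves only by the tool jog_arm, never from a script. Its argument "deltas" is one flat list of numbers, 7 for each row, row after row: the shift along the tool's x, y, z in mm, then the turn, a rotation vector about the tool's x, y, z in rad, then the opening, from 0 (shut) to 1 (fully open). A call has 1 to 10 rows; each row shifts and turns the pose as measured when the row begins, along the tool's axes as they then stand; what a row does not reach is not made up. A row lasts 1/8 s, in which the tool goes at most 62.5 mm and 10.7 degrees, less where a joint would pass 70% of its speed; a pose out of reach is approached as far as the arm can. A call is refused whole if a number of a shift passes 62.5 or a number of a turn 0.188, either way. A call with a gripper value outside its range is refused whole. The fingers move at their own pace and stop on an object; the grip force is fixed at half the most. Time passes only in rows, so rows that do not move let the fingers close. It gives the time, the measured TCP pose, the force and the opening at its end, in the units of the state.
- env.state(): the state, without advancing time (a new reading comes with each control period).
- eyes.read_camera(name): name is "side" or "top" or "wrist"; returns a dict with "image" (400x640x3 uint8, red, green, blue), "fovy" (degrees; the focal length in pixels is half the picture's height over the tangent of half this angle, whatever the lens; pixels are square), "cx", "cy" (the principal point, pixels), "world_from_camera" (4x4, takes a point from camera to world coordinates). Camera axes: x right, y up, looking along -z (the intrinsics and any distortion apply to the point x, -y, -z); pixel columns grow to the right and rows downward; lengths in mm; the calibration is good to about 2 mm. A picture is of the moment at which its call begins. There is no depth.
- env.job_done(): hands the job in, once; it reports no verdict.
The state is a dict: "t": time; "joints": joint angles; "qvel": joint speeds; "tau": joint torques, N m; "eef_pos": TCP position; "tcp_rot": TCP orientation; "ft_force": force on the tool from outside, world axes, zero at the start; "moment": the same for the moment, N m; "opening": opening from 0.0 (shut) to 1.0 (fully open).
Only numpy, scipy, OpenCV 4.12 (cv2) and the standard library are available. Lean on these libraries where they do the work, as an engineer would, in place of code of your own. Each camera call takes 0.05 s, during which the arm holds its last target.

## Working session

There is one attempt and no reset: what is moved stays moved. The work goes in short steps, Python scripts to look and compute and a tool call to move; the robot and the scene stay as the last step left them, time stands still between calls to the robot, and variables do not carry over. Pictures are saved under pics/ and viewed, and the job is handed in when it is done.

Besides the shell and the picture viewer there is one more tool, called as name(argument=value, ...), one argument or row to a line, values as JSON. jog_arm: Moves the arm, as the interface text tells. Its arguments: {"type":"object","properties":{"deltas":{"type":"array","items":{"type":"number"}}},"required":["deltas"]}

```bash
mkdir -p pics; ls; python3 - <<'E'
from cell import env, eyes
import cv2,numpy as np
print(env.state())
for n in ["side","top","wrist"]:
    c=eyes.read_camera(n)
    cv2.imwrite(f"pics/{n}0.png",c["image"][:,:,::-1])
    print(n,c["fovy"],c["cx"],c["cy"],np.round(c["world_from_camera"],4).tolist(),[k for k in c])
E
```

```text
pics
{'t': 0.0, 'joints': array([-1.41656911e+00,  4.91592300e-01,  1.55944286e+00, -1.03235851e-05,
        1.09171303e+00, -1.05576566e-01]), 'qvel': array([-0.00046038,  0.00041029,  0.0005233 ,  0.00010433,  0.00069867,
       -0.00028448]), 'tau': array([ 3.65299479e-05, -6.12649870e+01, -2.58188260e+01,  6.92402967e-02,
        4.81677102e-02, -1.14206009e-04]), 'eef_pos': array([ 160.58829613, -603.99064461,  404.14355618]), 'tcp_rot': array([-1.66844961,  1.56964075,  1.73295159]), 'ft_force': array([-0.0985535 ,  0.43289716, -0.41263761]), 'moment': array([-0.00391946, -0.00521693, -0.02199709]), 'opening': 0.9994336493009915}
side 48.01567830692164 317.0722487448448 199.60323248031156 [[0.9837, 0.1281, -0.1266, 342.5517], [-0.18, 0.6815, -0.7093, -1066.354], [-0.0046, 0.7205, 0.6934, 1229.8022], [0.0, 0.0, 0.0, 1.0]] ['image', 'fovy', 'cx', 'cy', 'world_from_camera']
top 48.91418865878638 317.0006985962272 193.0184425379766 [[-0.0119, 0.999, -0.0427, 470.6094], [-0.9998, -0.0125, -0.0153, 10.1013], [-0.0158, 0.0425, 0.999, 1515.0733], [0.0, 0.0, 0.0, 1.0]] ['image', 'fovy', 'cx', 'cy', 'world_from_camera']
wrist 63.80036590878394 319.0738274362947 201.6243429318916 [[0.2571, 0.9331, 0.2513, 231.2162], [-0.9664, 0.249, 0.064, -586.4101], [-0.0028, -0.2593, 0.9658, 383.2868], [0.0, 0.0, 0.0, 1.0]] ['image', 'fovy', 'cx', 'cy', 'world_from_camera']
```

View pics/top0.png

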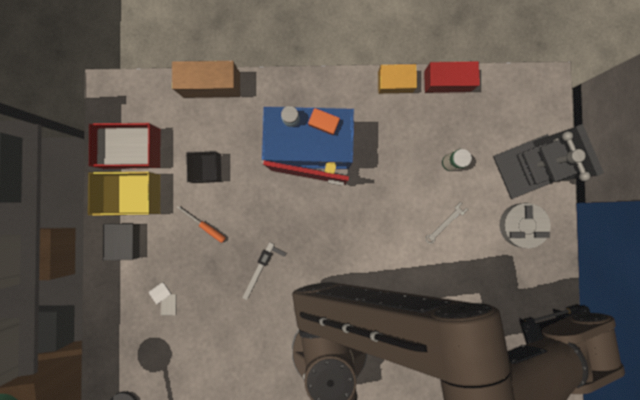

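View pics/side0.png

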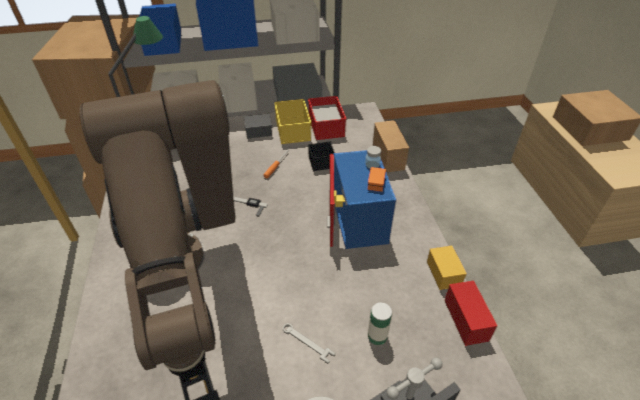

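```bash
cat > h.py <<'E'
import numpy as np,cv2
from cell import env,eyes
def ray(c,u,v):
    f=200/np.tan(np.radians(c["fovy"])/2)
    M=np.array(c["world_from_camera"]); d=M[:3,:3]@np.array([(u-c["cx"])/f,-(v-c["cy"])/f,-1.]); return M[:3,3],d
def onz(c,u,v,z):
    o,d=ray(c,u,v); return o+d*(z-o[2])/d[2]
def proj(c,p):
    f=200/np.tan(np.radians(c["fovy"])/2); M=np.array(c["world_from_camera"]); q=M[:3,:3].T@(np.array(p)-M[:3,3])
    return c["cx"]-f*q[0]/q[2], c["cy"]+f*q[1]/q[2]
def tri(c1,p1,c2,p2):
    o1,d1=ray(c1,*p1);o2,d2=ray(c2,*p2)
    A=np.array([d1,-d2]).T; s=np.linalg.lstsq(A,o2-o1,rcond=None)[0]
    a=o1+d1*s[0];b=o2+d2*s[1]; return (a+b)/2,np.linalg.norm(a-b)
E
python3 - <<'E'
import cv2
a=cv2.imread('pics/top0.png')[95:195,245:375]; cv2.imwrite('pics/top0c.png',cv2.resize(a,None,fx=6,fy=6,interpolation=cv2.INTER_CUBIC))
a=cv2.imread('pics/side0.png')[140:255,310:410]; cv2.imwrite('pics/side0c.png',cv2.resize(a,None,fx=5,fy=5,interpolation=cv2.INTER_CUBIC))
E
```

```text
(no output)
```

View pics/top0c.png

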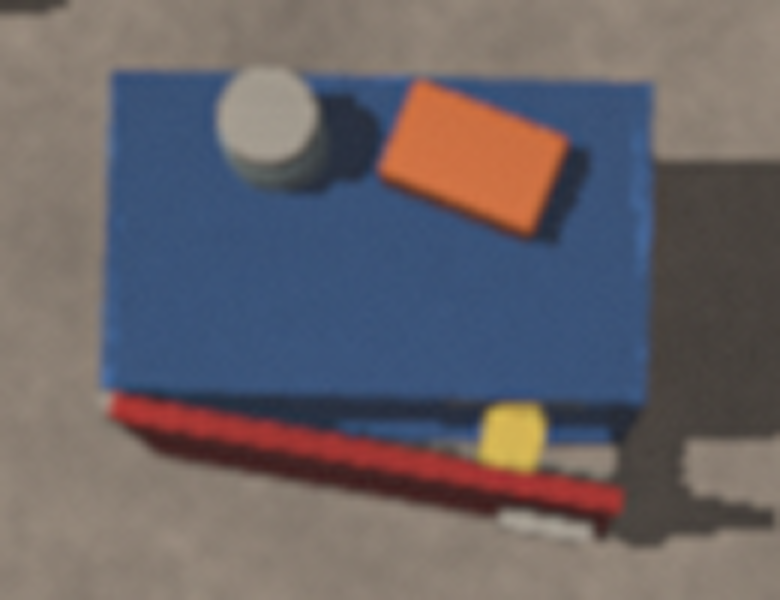

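View pics/side0c.png

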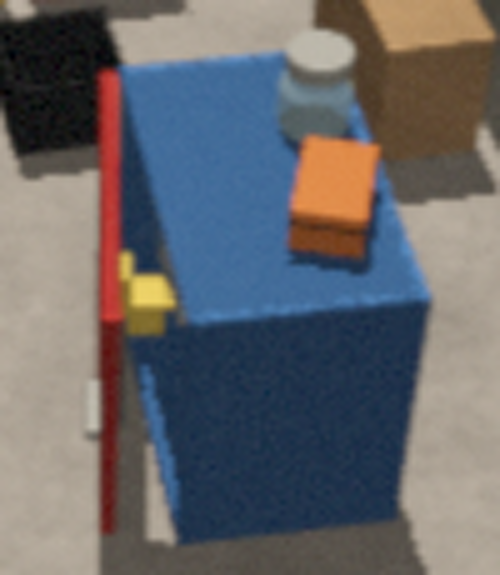

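```bash
python3 - <<'E'
from h import *
c=eyes.read_camera("top")
im=c["image"]; hsv=cv2.cvtColor(im,cv2.COLOR_RGB2HSV)
def P(x,y,z): return onz(c,(x+.5)/6-.5+245,(y+.5)/6-.5+95,z)
for n,x,y,z in [("BL",112,72,220),("BR",653,83,220),("FL",103,388,220),("FR",645,402,220),("hin_in",118,392,220),("free_in",624,487,220),("free_out",617,515,220),("pad1",487,403,205),("pad2",546,405,205),("pad3",542,470,205),("pad4",482,462,205)]:
    print(n,P(x,y,z).round(1))
E
```

```text
BL [785.6 187.  220. ]
BR [775.9 -81.2 220. ]
FL [628.1 192.5 220. ]
FR [617.5 -74.8 220. ]
hin_in [626.1 185.1 220. ]
free_in [575.7 -63.9 220. ]
free_out [562.  -60.2 220. ]
pad1 [619.8   2.9 205. ]
pad2 [618.4 -26.5 205. ]
pad3 [586.  -24.1 205. ]
pad4 [590.4   5.7 205. ]
```

```bash
python3 - <<'E'
from h import *
from scipy.spatial.transform import Rotation as R
s=env.state()
Rt=R.from_euler('xyz',s["tcp_rot"]).as_matrix(); print(Rt.round(3))
c=eyes.read_camera("wrist"); print(Rt.T@(c["world_from_camera"][:3,3]-s["eef_pos"]), Rt.T@c["world_from_camera"][:3,:3])
E
```

```text
[[-0.     0.257 -0.966]
 [ 0.001 -0.966 -0.257]
 [-1.    -0.001 -0.   ]]
[ 20.97101065   1.17428085 -72.78704245] [[ 1.88745640e-03  2.59412814e-01 -9.65764686e-01]
 [ 9.99998182e-01 -7.53087907e-04  1.75207515e-03]
 [-2.72794960e-04 -9.65766237e-01 -2.59413764e-01]]
```

View pics/wrist0.png

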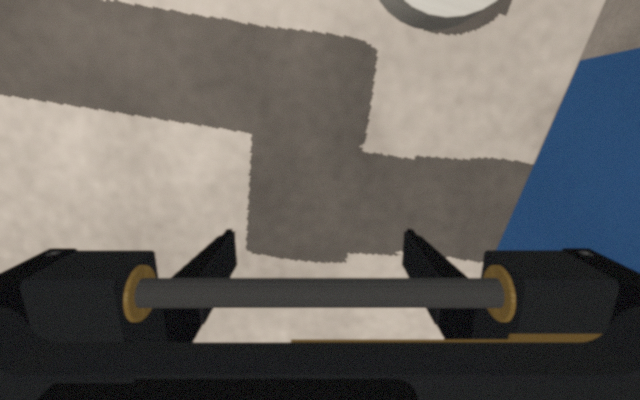

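```bash
cat >> h.py <<'E'
from scipy.spatial.transform import Rotation as Ro
def plan(target,yawturn,n,rows=None):
    """rows of tool shifts from the state to world target with total world yaw turn"""
    s=env.state();Rt=Ro.from_euler('xyz',s["tcp_rot"]).as_matrix()
    v=(np.array(target)-s["eef_pos"])/n; w=yawturn/n
    for i in range(n):
        Ri=Ro.from_rotvec([0,0,w*i]).as_matrix()@Rt
        print((Ri.T@v).round(1).tolist(),(Ri.T@[0,0,w]).round(4).tolist())
def st():
    s=env.state();Rt=Ro.from_euler('xyz',s["tcp_rot"]).as_matrix()
    tip=s["eef_pos"]+190*Rt[:,0]
    print("t",round(s["t"],3),"tip",tip.round(1),"tx",Rt[:,0].round(3),"ty",Rt[:,1].round(3),"F",s["ft_force"].round(2),"op",round(s["opening"],3),"q",s["joints"].round(2))
    return s,Rt,tip
E
python3 -c "
from h import *
plan([640,0,520],2.68,16)"
```

```text
[-7.2, -28.8, -38.7] [-0.1675, -0.0001, -0.0]
[-7.2, -21.9, -42.9] [-0.1675, -0.0001, -0.0]
[-7.2, -14.5, -46.0] [-0.1675, -0.0001, -0.0]
[-7.2, -6.6, -47.7] [-0.1675, -0.0001, -0.0]
[-7.2, 1.4, -48.2] [-0.1675, -0.0001, -0.0]
[-7.2, 9.4, -47.3] [-0.1675, -0.0001, -0.0]
[-7.2, 17.2, -45.0] [-0.1675, -0.0001, -0.0]
[-7.2, 24.5, -41.5] [-0.1675, -0.0001, -0.0]
[-7.2, 31.0, -36.9] [-0.1675, -0.0001, -0.0]
[-7.2, 36.8, -31.2] [-0.1675, -0.0001, -0.0]
[-7.2, 41.4, -24.6] [-0.1675, -0.0001, -0.0]
[-7.2, 45.0, -17.4] [-0.1675, -0.0001, -0.0]
[-7.2, 47.2, -9.6] [-0.1675, -0.0001, -0.0]
[-7.2, 48.2, -1.6] [-0.1675, -0.0001, -0.0]
[-7.2, 47.8, 6.4] [-0.1675, -0.0001, -0.0]
[-7.2, 46.0, 14.3] [-0.1675, -0.0001, -0.0]
```

jog_arm(
  deltas=[-20, -29, -39, -0.167, 0, 0, 0, -20, -22, -43, -0.167, 0, 0, 0, -20, -14, -46, -0.167, 0, 0, 0, -20, -7, -48, -0.167, 0, 0, 0, -20, 1, -48, -0.167, 0, 0, 0, -16, 9, -47, -0.167, 0, 0, 0, 0, 17, -45, -0.167, 0, 0, 0, 0, 24, -41, -0.167, 0, 0, 0],
)

```text
t: 1.25
eef_pos: [399.2, -291.3, 523.8]
tcp_rot: [2.368, 1.569, 0.86]
ft_force: [1.0, -0.9, 0.1]
opening: 0.214
```

```bash
python3 -c "
from h import *
s,R,t=st();print(s['eef_pos'])
y=np.arctan2(R[1,1],R[0,1]);n=10
plan([640,0,520],(1.37-y)%6.283,n);print(1.37-y)"
```

```text
t 1.25 tip [ 399.5 -291.   333.8] tx [ 0.001  0.002 -1.   ] ty [0.998 0.062 0.002] F [ 0.95 -0.92  0.14] op 0.214 q [-0.76  0.19  1.69  0.    1.26 -0.83]
[ 399.18687941 -291.29242392  523.84289664]
[0.5, 25.8, -27.6] [-0.1308, 0.0002, -0.0002]
[0.5, 29.2, -24.0] [-0.1308, 0.0002, -0.0002]
[0.5, 32.1, -19.9] [-0.1308, 0.0002, -0.0002]
[0.5, 34.4, -15.6] [-0.1308, 0.0002, -0.0002]
[0.5, 36.2, -11.0] [-0.1308, 0.0002, -0.0002]
[0.5, 37.3, -6.2] [-0.1308, 0.0002, -0.0002]
[0.4, 37.8, -1.2] [-0.1308, 0.0002, -0.0002]
[0.4, 37.6, 3.7] [-0.1308, 0.0002, -0.0002]
[0.4, 36.8, 8.6] [-0.1308, 0.0002, -0.0002]
[0.4, 35.4, 13.3] [-0.1308, 0.0002, -0.0002]
1.307627709985046
```

jog_arm(
  deltas=[0, 26, -28, -0.131, 0, 0, 0, 0, 29, -24, -0.131, 0, 0, 0, 0, 32, -20, -0.131, 0, 0, 0, 0, 34, -16, -0.131, 0, 0, 0, 0, 36, -11, -0.131, 0, 0, 0, 0, 37, -6, -0.131, 0, 0, 0, 0, 38, -1, -0.131, 0, 0, 0, 0, 38, 4, -0.131, 0, 0, 0, 0, 37, 9, -0.131, 0, 0, 0, 0, 35, 13, -0.131, 0, 0, 0],
)

```text
t: 2.5
eef_pos: [639.8, 17.8, 524.9]
tcp_rot: [0.668, 1.569, 0.516]
ft_force: [-0.9, 0.1, -0.3]
opening: 0.008
```

jog_arm(
  deltas=[0, 0, 0, 0, 0, 0, 0],
)

```text
t: 2.62
eef_pos: [640.6, 19.5, 524.1]
tcp_rot: [1.102, 1.569, 0.954]
ft_force: [0.3, -0.4, 0.1]
opening: 0.002
```

```bash
python3 -c "
from h import *
s,R,t=st();c=eyes.read_camera('wrist');print(c['world_from_camera'].round(3).tolist())
import pickle;pickle.dump(c,open('w1.pkl','wb'));pickle.dump(eyes.read_camera('top'),open('t1.pkl','wb'))
cv2.imwrite('pics/w1.png',c['image'][:,:,::-1])"
```

```text
t 2.625 tip [640.8  19.7 334.1] tx [ 0.001  0.001 -1.   ] ty [0.148 0.989 0.001] F [ 0.27 -0.38  0.09] op 0.002 q [-0.07  0.43  1.35  0.    1.37 -1.5 ]
[[0.148, -0.955, -0.259, 568.187], [0.989, 0.143, 0.035, 29.114], [0.004, -0.261, 0.965, 503.058], [0.0, 0.0, 0.0, 1.0]]
```

View pics/w1.png

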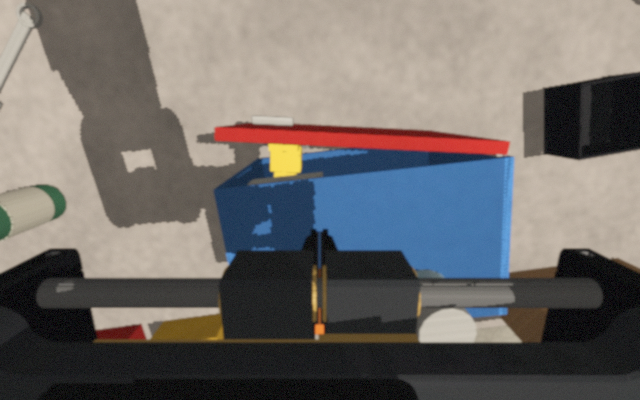

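```bash
python3 -c "
import cv2
a=cv2.imread('pics/w1.png')[105:240,200:525]; cv2.imwrite('pics/w1c.png',cv2.resize(a,None,fx=2.46,fy=2.46,interpolation=cv2.INTER_CUBIC))
a=a[:100,:150];cv2.imwrite('pics/w1d.png',cv2.resize(a,None,fx=5,fy=5,interpolation=cv2.INTER_CUBIC))"
```

```text
(no output)
```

View pics/w1c.png

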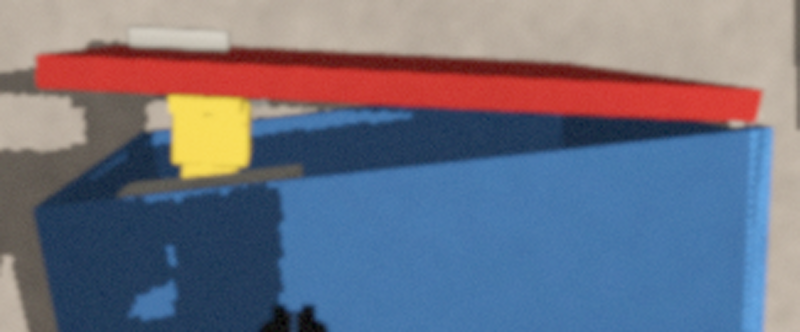

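View pics/w1d.png

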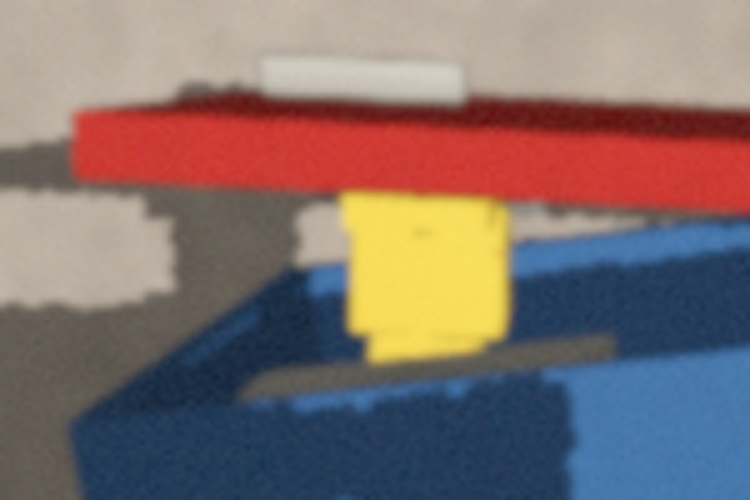

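```bash
python3 - <<'E'
from h import *
import pickle
c=pickle.load(open('w1.pkl','rb'));T=pickle.load(open('t1.pkl','rb'))
W=lambda x,y:((x+.5)/5-.5+200,(y+.5)/5-.5+105)
V=lambda x,y:((x+.5)/2.46-.5+200,(y+.5)/2.46-.5+105)
Tt=lambda x,y:((x+.5)/6-.5+245,(y+.5)/6-.5+95)
p=lambda n,uv,z:print(n,onz(c,*uv,z).round(1))
p("free_in",W(75,180),220);p("free_out",W(75,111),220);p("in mid",W(750,212),220)
p("hin_in",V(750,124),220);p("hin_out",V(760,92),220)
p("FR",W(73,430),220);p("F mid",W(750,347),220);p("FL",V(770,128),220)
for z in (212,200,188):
  for xy in [(342,193),(508,198),(350,337),(508,340)]: p(("pad",z),W(*xy),z)
for a,b in [((508,340),(487,403)),((350,337),(546,405))]:
  print("tri pad",tri(c,W(*a),T,Tt(*b)))
print("tri free_in",tri(c,W(75,180),T,Tt(624,487)),tri(c,W(75,111),T,Tt(617,515)))
print("tri FR",tri(c,W(73,430),T,Tt(645,402)),"FL",tri(c,V(770,128),T,Tt(103,388)))
E
```

```text
free_in [576.5 -62.7 220. ]
free_out [565.1 -60.  220. ]
in mid [599.3  52.4 220. ]
hin_in [626.4 186.5 220. ]
hin_out [615.6 190.  220. ]
FR [619.9 -73.4 220. ]
F mid [622.9  49.5 220. ]
FL [629.  193.6 220. ]
('pad', 212) [586.  -18.7 212. ]
('pad', 212) [591.3  10.5 212. ]
('pad', 212) [611.8 -22.1 212. ]
('pad', 212) [616.6   6.4 212. ]
('pad', 200) [586.7 -20.6 200. ]
('pad', 200) [592.2   9.8 200. ]
('pad', 200) [613.6 -24.2 200. ]
('pad', 200) [618.6   5.4 200. ]
('pad', 188) [587.5 -22.6 188. ]
('pad', 188) [593.2   9.  188. ]
('pad', 188) [615.4 -26.4 188. ]
('pad', 188) [620.6   4.5 188. ]
tri pad (array([624.4234371 ,   2.67068088, 164.98769202]), np.float64(0.09822506698999617))
tri pad (array([619.37954843, -27.85506165, 176.56401128]), np.float64(4.613396710245105))
tri free_in (array([576.37922521, -64.18028505, 215.27876785]), np.float64(0.5178635000555776)) (array([563.68279672, -60.8889152 , 215.70637316]), np.float64(2.8995512316701912))
tri FR (array([619.17328202, -74.72712997, 216.92221641]), np.float64(2.603111020744604)) FL (array([628.08710299, 192.03418737, 222.76212797]), np.float64(0.5572403917808234))
```

```bash
python3 -c "
from h import *
s,R,t=st()
print(R.T@(np.array([604.6,-9,240])-t))"
```

```text
t 2.725 tip [639.8  18.  334.5] tx [ 0.001  0.001 -1.   ] ty [0.152 0.988 0.001] F [-0.38 -0.34  0.07] op 0.008 q [-0.08  0.43  1.35  0.    1.37 -1.49]
[ 94.43551489 -32.09816422 -30.80583099]
```

jog_arm(
  deltas=[20, -16, -15, 0, 0, 0, 0, 30, -16, -15, 0, 0, 0, 0, 30, 0, 0, 0, 0, 0, 0, 10, 0, 0, 0, 0, 0, 0, 0, 0, 0, 0, 0, 0, 0],
)

```text
t: 3.35
eef_pos: [601.6, -14.3, 434.5]
tcp_rot: [0.093, 1.567, -0.071]
ft_force: [-0.5, 0.2, 0.1]
opening: 0.005
```

```bash
python3 -c "
from h import *
s,R,t=st()
for n in ['top','side','wrist']:
  c=eyes.read_camera(n);p=[proj(c,t+[0,0,dz]) for dz in (0,-15)];print(n,p)
  u,v=map(int,p[0]);a=c['image'][max(0,v-60):v+60,u-75:u+75,::-1]
  cv2.imwrite(f'pics/{n}2.png',cv2.resize(a,None,fx=5,fy=5,interpolation=cv2.INTER_CUBIC))
st()"
```

```text
t 3.35 tip [602.3 -14.3 244.5] tx [ 0.004 -0.    -1.   ] ty [0.163 0.987 0.   ] F [-0.48  0.21  0.08] op 0.005 q [-0.13  0.43  1.58  0.    1.13 -1.54]
top [(np.float64(331.8165208713199), np.float64(166.1450767583712)), (np.float64(331.725171977284), np.float64(166.67466081677273))]
side [(np.float64(338.77488447695544), np.float64(187.23714313102874)), (np.float64(338.6426814180176), np.float64(190.619853079021))]
wrist [(np.float64(319.95671993847554), np.float64(247.10075275264674)), (np.float64(319.8284795666753), np.float64(237.27505952840133))]
t 3.5 tip [602.9 -13.9 245.3] tx [ 0.006 -0.    -1.   ] ty [0.162 0.987 0.   ] F [ 0.61  0.75 -0.18] op 0.007 q [-0.13  0.43  1.58  0.    1.13 -1.54]
```

View pics/side2.png

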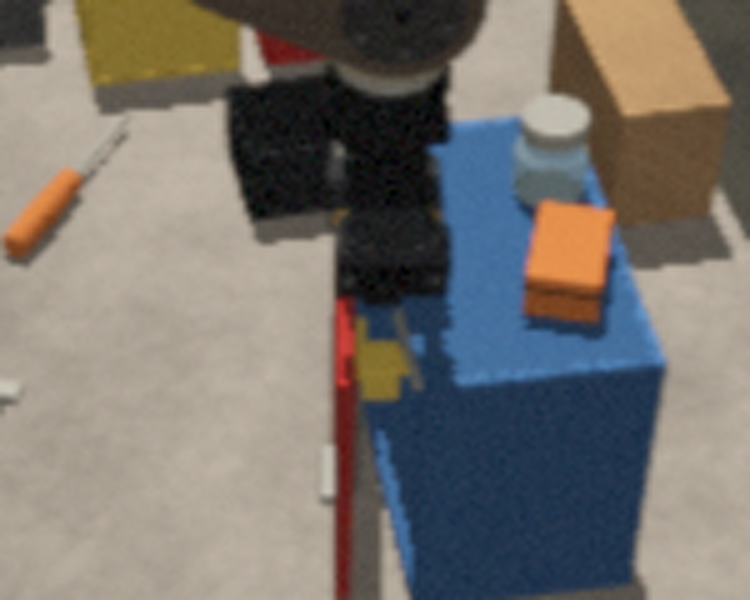

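View pics/wrist2.png

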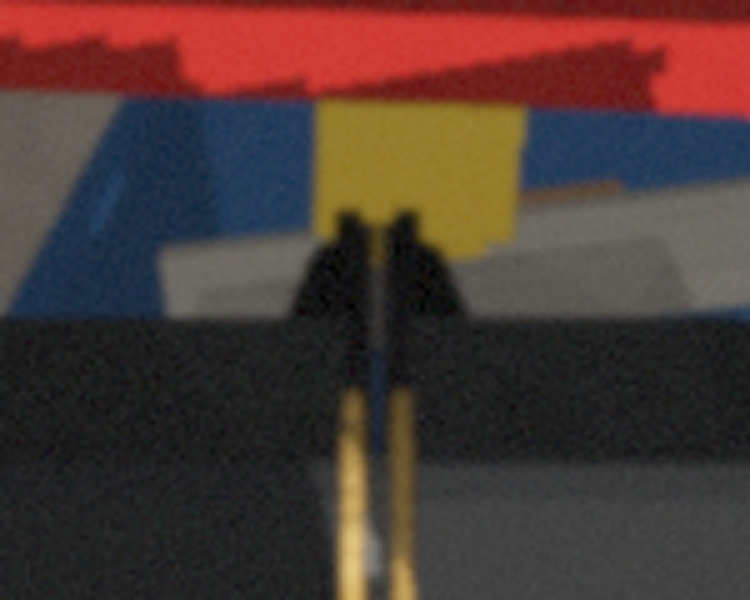

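jog_arm(
  deltas=[0, 5, 1, 0, 0, 0, 0, 15, 0, 0, 0, 0, 0, 0, 0, 0, 0, 0, 0, 0, 0, 0, 0, 0, 0, 0, 0, 0],
)

```text
t: 4.0
eef_pos: [604.0, -8.2, 420.3]
tcp_rot: [0.08, 1.564, -0.082]
ft_force: [0.2, 0.9, 0.7]
opening: 0.006
```

```bash
python3 -c "
from h import *
s,R,t=st()
c=eyes.read_camera('wrist');print(proj(c,t))
cv2.imwrite('pics/w3.png',cv2.resize(c['image'][100:300,220:470,::-1],None,fx=3,fy=3,interpolation=cv2.INTER_CUBIC))
c=eyes.read_camera('side')
cv2.imwrite('pics/s3.png',cv2.resize(c['image'][130:260,270:420,::-1],None,fx=4.5,fy=4.5,interpolation=cv2.INTER_CUBIC))
for i in range(4): st()"
```

```text
t 4.0 tip [605.4  -8.3 230.3] tx [ 0.007 -0.001 -1.   ] ty [0.161 0.987 0.001] F [0.16 0.93 0.75] op 0.006 q [-0.12  0.45  1.59  0.    1.09 -1.53]
(np.float64(320.59936573646394), np.float64(248.28165750956856))
t 4.1 tip [605.3  -8.4 230.3] tx [ 0.007 -0.001 -1.   ] ty [0.161 0.987 0.001] F [-0.35 -1.06 -0.13] op 0.003 q [-0.12  0.45  1.59  0.    1.09 -1.53]
t 4.1 tip [605.3  -8.4 230.3] tx [ 0.007 -0.001 -1.   ] ty [0.161 0.987 0.001] F [-0.35 -1.06 -0.13] op 0.003 q [-0.12  0.45  1.59  0.    1.09 -1.53]
t 4.1 tip [605.3  -8.4 230.3] tx [ 0.007 -0.001 -1.   ] ty [0.161 0.987 0.001] F [-0.35 -1.06 -0.13] op 0.003 q [-0.12  0.45  1.59  0.    1.09 -1.53]
t 4.1 tip [605.3  -8.4 230.3] tx [ 0.007 -0.001 -1.   ] ty [0.161 0.987 0.001] F [-0.35 -1.06 -0.13] op 0.003 q [-0.12  0.45  1.59  0.    1.09 -1.53]
```

View pics/w3.png

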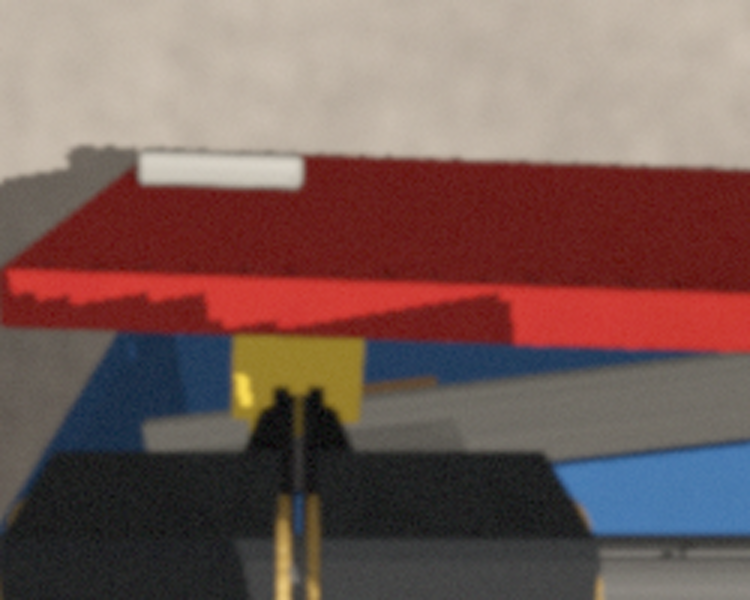

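View pics/s3.png

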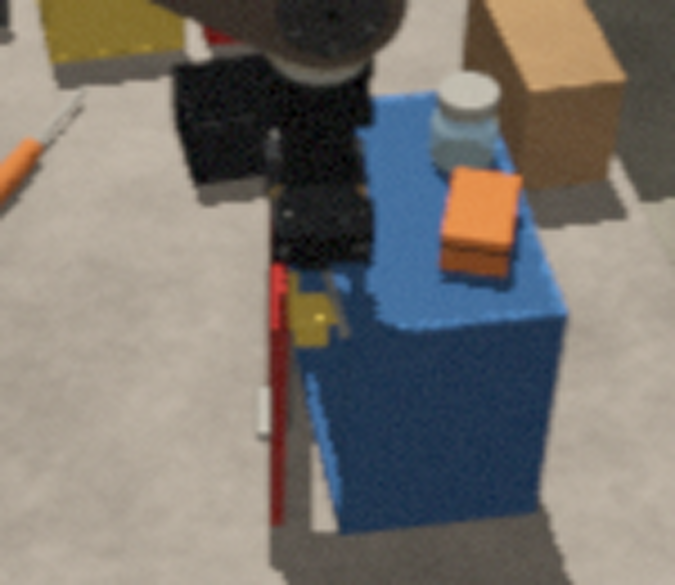

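jog_arm(
  deltas=[4, 0, -0.5, 0, 0.007, 0, 0, 4, 0, 0, 0, 0, 0, 0, 4, 0, 0, 0, 0, 0, 0, 3, 0, 0, 0, 0, 0, 0],
)

```text
t: 4.6
eef_pos: [603.4, -8.3, 404.6]
tcp_rot: [1.212, 1.57, 1.05]
ft_force: [-0.8, 0.7, 0.1]
opening: 0.006
```

jog_arm(
  deltas=[1.5, 0, 0, 0, 0, 0, 0, 1.5, 0, 0, 0, 0, 0, 0],
)

```text
t: 4.85
eef_pos: [603.4, -8.3, 401.3]
tcp_rot: [1.54, 1.57, 1.378]
ft_force: [-0.4, -0.4, 0.3]
opening: 0.005
```

jog_arm(
  deltas=[1.5, 0, 0, 0, 0, 0, 0],
)

```text
t: 4.97
eef_pos: [603.4, -8.3, 399.7]
tcp_rot: [1.43, 1.57, 1.268]
ft_force: [0.6, -0.1, -0.1]
opening: 0.003
```

jog_arm(
  deltas=[1.5, 0, 0.7, 0, 0, 0, 0, 1, 0, 0, 0, 0, 0, 0],
)

```text
t: 5.22
eef_pos: [604.2, -8.4, 397.1]
tcp_rot: [1.229, 1.57, 1.067]
ft_force: [0.1, 0.2, 0.9]
opening: 0.001
```

jog_arm(
  deltas=[1.2, 0, 0, 0, 0, 0, 0, 1.2, 0, 0, 0, 0, 0, 0],
)

```text
t: 5.48
eef_pos: [604.2, -8.4, 394.6]
tcp_rot: [1.056, 1.57, 0.894]
ft_force: [0.7, -0.7, -0.0]
opening: 0.007
```

jog_arm(
  deltas=[1.2, 0, 0, 0, 0, 0, 0, 1.2, 0, 0, 0, 0, 0, 0],
)

```text
t: 5.72
eef_pos: [604.2, -8.4, 392.0]
tcp_rot: [1.074, 1.57, 0.911]
ft_force: [-0.0, -0.1, -1.0]
opening: 0.009
```

jog_arm(
  deltas=[1.2, 0, 0, 0, 0, 0, 0, 1.2, 0, 0, 0, 0, 0, 0],
)

```text
t: 5.98
eef_pos: [604.2, -8.4, 389.4]
tcp_rot: [1.089, 1.57, 0.927]
ft_force: [-1.0, -0.6, -0.3]
opening: 0.005
```

Tip at 199.4, no contact, continue.

jog_arm(
  deltas=[1.2, 0, 0, 0, 0, 0, 0, 1.2, 0, 0, 0, 0, 0, 0],
)

```text
t: 6.22
eef_pos: [604.2, -8.5, 386.9]
tcp_rot: [1.125, 1.57, 0.963]
ft_force: [0.1, 0.5, 1.1]
opening: 0.005
```

jog_arm(
  deltas=[1.2, 0, 0, 0, 0, 0, 0],
)

```text
t: 6.35
eef_pos: [604.2, -8.4, 385.6]
tcp_rot: [0.978, 1.57, 0.816]
ft_force: [-0.4, -1.0, 0.2]
opening: 0.003
```

jog_arm(
  deltas=[1.2, 0, 0, 0, 0, 0, 0],
)

```text
t: 6.48
eef_pos: [604.2, -8.4, 384.3]
tcp_rot: [1.084, 1.57, 0.921]
ft_force: [-0.5, -0.1, -0.9]
opening: 0.005
```

jog_arm(
  deltas=[1.2, 0, 0, 0, 0, 0, 0],
)

```text
t: 6.6
eef_pos: [604.2, -8.4, 383.0]
tcp_rot: [1.028, 1.57, 0.865]
ft_force: [0.2, -1.2, -0.7]
opening: 0.007
```

jog_arm(
  deltas=[1.2, 0, 0, 0, 0, 0, 0],
)

```text
t: 6.72
eef_pos: [604.2, -8.4, 381.7]
tcp_rot: [1.098, 1.57, 0.936]
ft_force: [0.4, 0.6, 0.1]
opening: 0.005
```

Tip at 191.7, still free.

jog_arm(
  deltas=[1, 0, 0, 0, 0, 0, 0],
)

```text
t: 6.85
eef_pos: [604.2, -8.4, 380.7]
tcp_rot: [1.049, 1.57, 0.887]
ft_force: [0.3, 0.5, -0.0]
opening: 0.01
```

jog_arm(
  deltas=[1, 0, 0, 0, 0, 0, 0],
)

```text
t: 6.98
eef_pos: [604.2, -8.4, 379.8]
tcp_rot: [0.766, 1.57, 0.604]
ft_force: [-0.3, -0.0, 2.8]
opening: 0.006
```

jog_arm(
  deltas=[1, 0, 0, 0, 0, 0, 0],
)

```text
t: 7.1
eef_pos: [604.2, -8.4, 379.0]
tcp_rot: [0.518, 1.57, 0.356]
ft_force: [-0.5, -0.2, 3.1]
opening: 0.003
```

jog_arm(
  deltas=[1, 0, 0, 0, 0, 0, 0],
)

```text
t: 7.22
eef_pos: [604.2, -8.4, 378.2]
tcp_rot: [0.386, 1.569, 0.224]
ft_force: [-0.1, 0.3, 4.0]
opening: -0.0
```

jog_arm(
  deltas=[1.4, 0, 0, 0, 0, 0, 0, 1.4, 0, 0, 0, 0, 0, 0, 1.4, 0, 0, 0, 0, 0, 0],
)

```text
t: 7.6
eef_pos: [604.3, -8.5, 374.3]
tcp_rot: [0.23, 1.568, 0.068]
ft_force: [-0.7, -0.2, 5.5]
opening: 0.003
```

jog_arm(
  deltas=[1.4, 0, 0, 0, 0, 0, 0, 1, 0, 0, 0, 0, 0, 0],
)

```text
t: 7.85
eef_pos: [604.4, -8.5, 372.3]
tcp_rot: [0.161, 1.567, -0.001]
ft_force: [-0.7, -0.3, 7.1]
opening: 0.005
```

```bash
python3 -c "
from h import *
s,R,t=st()
c=eyes.read_camera('side')
cv2.imwrite('pics/s4.png',cv2.resize(c['image'][130:260,270:420,::-1],None,fx=4.5,fy=4.5,interpolation=cv2.INTER_CUBIC))
st()"
```

```text
t 7.85 tip [605.2  -8.5 182.3] tx [ 0.004 -0.    -1.   ] ty [0.161 0.987 0.001] F [-0.71 -0.34  7.08] op 0.005 q [-0.12  0.49  1.65  0.    0.99 -1.53]
t 7.9 tip [605.2  -8.5 182.2] tx [ 0.004  0.    -1.   ] ty [0.161 0.987 0.001] F [-0.51 -0.59  5.84] op 0.004 q [-0.12  0.49  1.65  0.    0.99 -1.53]
```

jog_arm(
  deltas=[0.9, 0, 0, 0.01, -0.004, 0, 0, 0.3, 0, -2, 0.01, 0, 0, 0, 0.2, 0, -2, 0.01, 0, 0, 0],
)

```text
t: 8.28
eef_pos: [601.0, -8.0, 371.9]
tcp_rot: [0.057, 1.559, -0.136]
ft_force: [0.8, -1.5, 6.2]
opening: 0.002
```

jog_arm(
  deltas=[0.2, 0, -2, 0, 0, 0, 0, 0.2, 0, -2, 0, 0, 0, 0],
)

```text
t: 8.52
eef_pos: [597.4, -7.4, 372.4]
tcp_rot: [0.045, 1.556, -0.148]
ft_force: [0.4, -0.3, 6.8]
opening: 0.002
```

jog_arm(
  deltas=[1.1, 0, 0, 0, 0.007, 0, 0, 0.5, 0, 0, 0, 0.007, 0, 0],
)

```text
t: 8.78
eef_pos: [597.8, -7.5, 371.7]
tcp_rot: [0.183, 1.566, -0.011]
ft_force: [0.9, -0.5, 8.0]
opening: 0.005
```

```bash
python3 -c "
from h import *
s,R,t=st()
for n,b in (('side',(130,260,270,420)),('wrist',(100,300,220,470)),('top',(130,200,250,380))):
  c=eyes.read_camera(n)
  cv2.imwrite(f'pics/{n}5.png',cv2.resize(c['image'][b[0]:b[1],b[2]:b[3],::-1],None,fx=3,fy=3,interpolation=cv2.INTER_CUBIC))
st()"
```

```text
t 8.775 tip [598.6  -7.5 181.7] tx [ 0.004 -0.    -1.   ] ty [0.192 0.981 0.001] F [ 0.86 -0.5   7.95] op 0.005 q [-0.12  0.49  1.67  0.    0.98 -1.5 ]
t 8.925 tip [598.6  -7.6 181.7] tx [ 0.004 -0.    -1.   ] ty [0.192 0.981 0.001] F [-0.13 -0.37  7.34] op 0.009 q [-0.12  0.49  1.67  0.    0.98 -1.5 ]
```

View pics/wrist5.png

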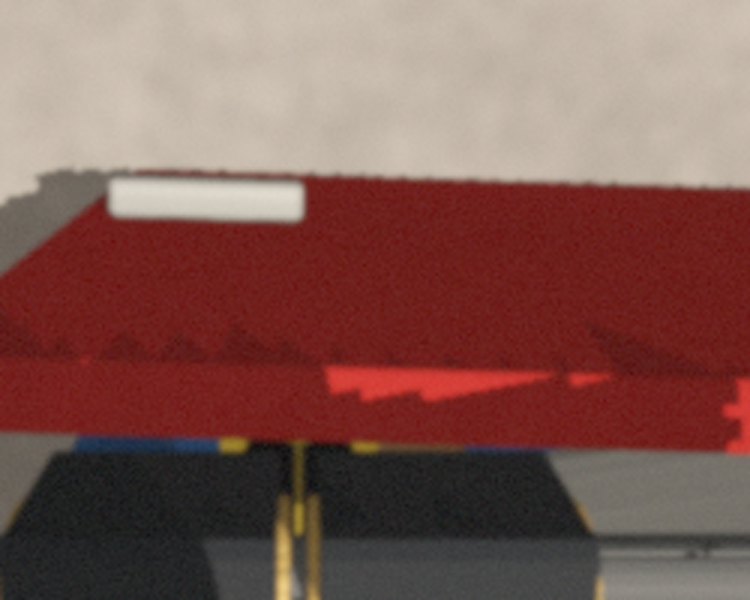

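jog_arm(
  deltas=[0.4, 0, -2, 0, 0.003, 0, 0, 0.4, 0, -2, 0.005, 0.003, 0, 0],
)

```text
t: 9.18
eef_pos: [594.3, -6.9, 371.8]
tcp_rot: [0.506, 1.569, 0.307]
ft_force: [0.9, -0.8, 6.9]
opening: 0.006
```

jog_arm(
  deltas=[0.4, 0, -2, 0.01, 0.003, 0, 0, 0.4, 0, -2, 0.01, 0.003, 0, 0],
)

```text
t: 9.43
eef_pos: [590.8, -6.3, 371.9]
tcp_rot: [2.394, 1.569, 2.175]
ft_force: [0.2, -1.1, 7.1]
opening: 0.006
```

jog_arm(
  deltas=[0.4, 0, -2, 0.01, 0.001, 0, 0, 0.4, 0, -2, 0.01, 0.001, 0, 0],
)

```text
t: 9.68
eef_pos: [587.3, -5.7, 372.0]
tcp_rot: [1.247, 1.57, 1.007]
ft_force: [0.0, -1.1, 7.0]
opening: 0.003
```

```bash
python3 -c "
from h import *
s,R,t=st()
c=eyes.read_camera('wrist')
cv2.imwrite(f'pics/w6.png',cv2.resize(c['image'][100:300,220:470,::-1],None,fx=3,fy=3,interpolation=cv2.INTER_CUBIC))
c=eyes.read_camera('top')
cv2.imwrite(f'pics/t6.png',cv2.resize(c['image'][95:205,245:375,::-1],None,fx=6,fy=5,interpolation=cv2.INTER_CUBIC))
st()"
```

```text
t 9.675 tip [587.4  -5.5 182. ] tx [ 0.001  0.001 -1.   ] ty [0.238 0.971 0.001] F [ 0.05 -1.12  6.95] op 0.003 q [-0.12  0.47  1.69  0.    0.98 -1.45]
t 9.775 tip [587.2  -5.4 182. ] tx [ 0.     0.001 -1.   ] ty [0.237 0.971 0.001] F [-0.44 -0.65  7.09] op 0.002 q [-0.12  0.47  1.69  0.    0.98 -1.45]
```

View pics/w6.png

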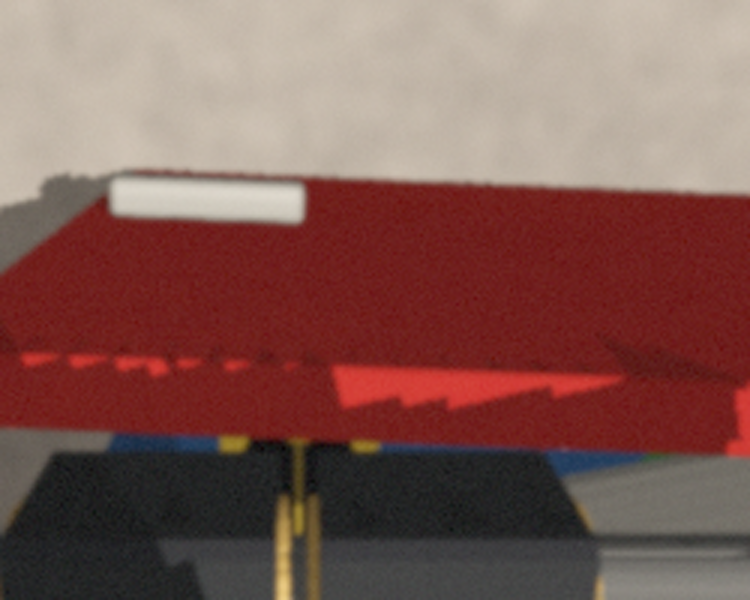

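View pics/t6.png

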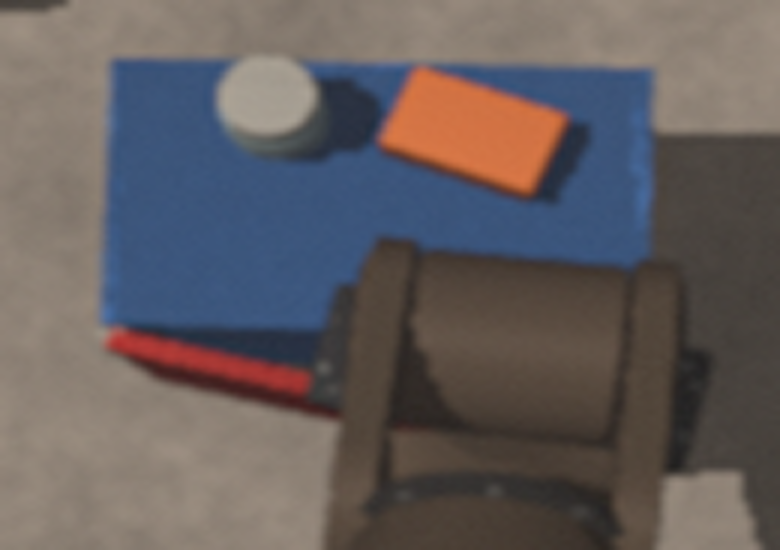

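jog_arm(
  deltas=[0.4, 0, -2.5, 0.013, 0.001, 0, 0, 0.4, 0, -2.5, 0.013, 0.001, 0, 0, 0.4, 0, -2.5, 0.013, 0.001, 0, 0, 0.4, 0, -2.5, 0.013, 0.001, 0, 0],
)

```text
t: 10.28
eef_pos: [578.2, -3.5, 372.0]
tcp_rot: [0.471, 1.568, 0.177]
ft_force: [0.4, -1.2, 8.0]
opening: 0.007
```

jog_arm(
  deltas=[0.4, 0, -2.5, 0.013, 0.001, 0, 0, 0.4, 0, -2.5, 0.013, 0.001, 0, 0, 0.4, 0, -2.5, 0.013, 0.001, 0, 0, 0.4, 0, -2.5, 0.013, 0.001, 0, 0, 0.4, 0, -2.5, 0.013, 0.001, 0, 0],
)

```text
t: 10.9
eef_pos: [566.9, -0.3, 371.9]
tcp_rot: [0.291, 1.566, -0.069]
ft_force: [0.4, -1.6, 6.5]
opening: 0.003
```

```bash
python3 -c "
from h import *
s,R,t=st()
c=eyes.read_camera('wrist')
cv2.imwrite(f'pics/w7.png',cv2.resize(c['image'][100:300,150:520,::-1],None,fx=2,fy=2,interpolation=cv2.INTER_CUBIC))
c=eyes.read_camera('top')
cv2.imwrite(f'pics/t7.png',cv2.resize(c['image'][95:205,245:375,::-1],None,fx=5,fy=5,interpolation=cv2.INTER_CUBIC))
st()"
```

```text
t 10.9 tip [ 5.678e+02 -3.000e-01  1.820e+02] tx [ 0.005 -0.    -1.   ] ty [0.352 0.936 0.001] F [ 0.42 -1.61  6.51] op 0.003 q [-0.12  0.44  1.74  0.    0.95 -1.33]
t 11.0 tip [ 5.676e+02 -2.000e-01  1.819e+02] tx [ 0.004 -0.    -1.   ] ty [0.352 0.936 0.001] F [-0.77 -0.96  7.87] op -0.002 q [-0.12  0.44  1.74  0.    0.95 -1.33]
```

View pics/w7.png

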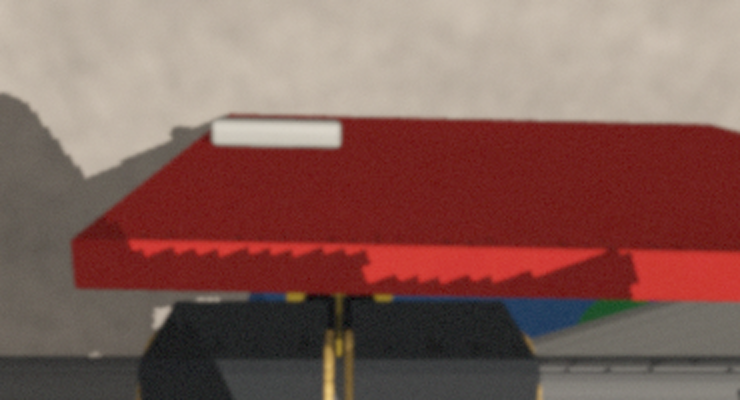

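View pics/t7.png

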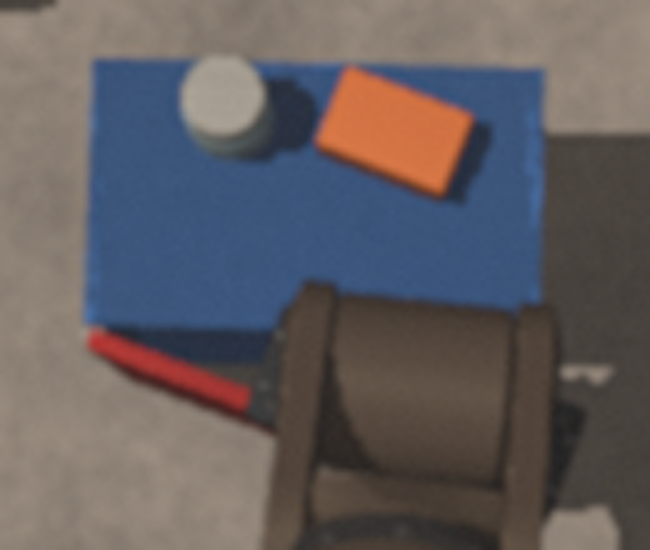

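jog_arm(
  deltas=[-2, 0, 0, 0, 0, 0, 0, -2, 0, 0, 0, 0, 0, 0, -2, 0, 0, 0, 0, 0, 0, -2, 0, 0, 0, 0, 0, 0, -2, 0, 0, 0, 0, 0, 0, -2, 0, 0, 0, 0, 0, 0, -2, 0, 0, 0, 0, 0, 0],
)

```text
t: 11.88
eef_pos: [566.6, -0.2, 385.8]
tcp_rot: [0.312, 1.568, -0.049]
ft_force: [0.4, 0.3, 0.5]
opening: 0.012
```

jog_arm(
  deltas=[0, 0, -2, 0.01, 0.002, 0, 0, 0, 0, -3, 0.015, 0.002, 0, 0, 0, 0, -4, 0.02, 0.002, 0, 0, 0, 0, -5, 0.025, 0.002, 0, 0, 0, 0, -5, 0.025, 0.002, 0, 0],
)

```text
t: 12.5
eef_pos: [548.1, 7.4, 385.7]
tcp_rot: [3.086, 1.563, 2.624]
ft_force: [0.6, -1.0, -0.7]
opening: 0.002
```

```bash
cat >> h.py <<'E'
def ang():
    s,R,t=st(); v=t[:2]-np.array([629.3,190.2]); r=np.hypot(*v)
    th=np.arctan2(-v[0],-v[1]); yaw=np.arctan2(R[0,1],R[1,1])
    print("r",r.round(1),"door est",(th+8/r-.036).round(3),"tool",(yaw-.036).round(3))
E
python3 -c "
from h import *
ang()"
```

```text
t 12.5 tip [546.8   8.1 195.7] tx [-0.007  0.004 -1.   ] ty [0.446 0.895 0.   ] F [ 0.58 -1.   -0.7 ] op 0.002 q [-0.11  0.4   1.77  0.    0.97 -1.22]
r 199.9 door est 0.429 tool 0.426
```

jog_arm(
  deltas=[0, 0, -5, 0.026, -0.002, 0, 0, 0, 0, -5.5, 0.028, -0.002, 0, 0, 0, 0, -6, 0.03, 0, 0, 0, 0, 0, -6, 0.03, 0, 0, 0, 0, 0, -6, 0.03, 0, 0, 0, 0, 0, -6, 0.03, 0, 0, 0, 0, 0, -6, 0.03, 0, 0, 0, 0, 0, -6, 0.03, 0, 0, 0],
)

```text
t: 13.5
eef_pos: [505.9, 34.3, 386.0]
tcp_rot: [-2.902, 1.568, 2.669]
ft_force: [0.5, -0.4, -1.0]
opening: 0.005
```

```bash
python3 -c "
from h import *
ang()"
```

```text
t 13.5 tip [505.3  34.6 196. ] tx [-0.003  0.001 -1.   ] ty [ 0.654  0.757 -0.001] F [ 0.52 -0.37 -0.98] op 0.005 q [-0.06  0.35  1.87  0.    0.93 -0.92]
r 199.0 door est 0.677 tool 0.677
```

jog_arm(
  deltas=[0, 0, -6, 0.03, 0, 0, 0, 0, 0, -6, 0.03, 0, 0, 0, 0, 0, -6, 0.03, 0, 0, 0, 0, 0, -6, 0.03, 0, 0, 0, 0, 0, -6, 0.03, 0, 0, 0, 0, 0, -6, 0.03, 0, 0, 0, 0, 0, -6, 0.03, 0, 0, 0, 0, 0, -6, 0.03, 0, 0, 0],
)

```text
t: 14.5
eef_pos: [469.9, 71.6, 386.2]
tcp_rot: [-2.566, 1.567, 2.747]
ft_force: [-0.3, 0.1, -0.5]
opening: 0.003
```

```bash
python3 -c "
from h import *
ang()"
```

```text
t 14.5 tip [469.3  71.9 196.2] tx [-0.004  0.001 -1.   ] ty [ 0.825  0.565 -0.002] F [-0.35  0.06 -0.54] op 0.003 q [ 0.01  0.3   1.94  0.    0.91 -0.59]
r 199.0 door est 0.938 tool 0.934
```

jog_arm(
  deltas=[0, 0, -6, 0.03, 0, 0, 0, 0, 0, -6, 0.03, 0, 0, 0, 0, 0, -6, 0.03, 0, 0, 0, 0, 0, -6, 0.03, 0, 0, 0, 0, 0, -5, 0.025, 0, 0, 0, 0, 0, -5, 0.025, 0, 0, 0, 0, 0, -4, 0.02, 0, 0, 0, 0, 0, -3, 0.015, 0, 0, 0, 0, 0, -2, 0.01, 0, 0, 0, 0, 0, -1, 0.005, 0, 0, 0],
)

```text
t: 15.75
eef_pos: [446.0, 112.6, 386.5]
tcp_rot: [-2.427, 1.567, 2.65]
ft_force: [0.8, -0.6, 0.5]
opening: 0.005
```

```bash
python3 -c "
from h import *
ang()
c=eyes.read_camera('side')
cv2.imwrite(f'pics/s8.png',c['image'][:,:,::-1])
c=eyes.read_camera('wrist')
cv2.imwrite(f'pics/w8.png',c['image'][:,:,::-1])"
```

```text
t 15.75 tip [445.4 113.  196.5] tx [-0.003  0.002 -1.   ] ty [ 0.934  0.356 -0.003] F [ 0.78 -0.58  0.46] op 0.005 q [ 0.1   0.28  1.97  0.    0.89 -0.26]
r 199.5 door est 1.177 tool 1.17
```

View pics/w8.png

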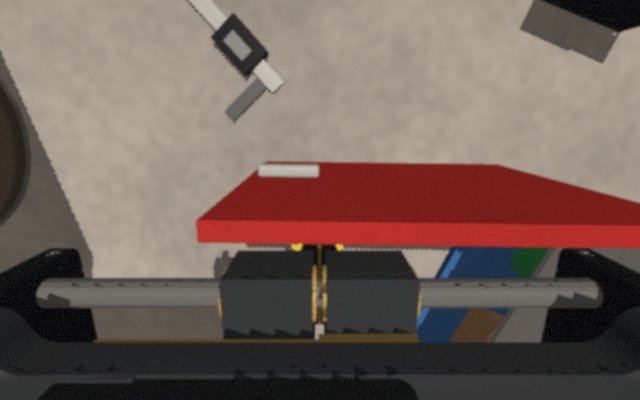

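View pics/s8.png

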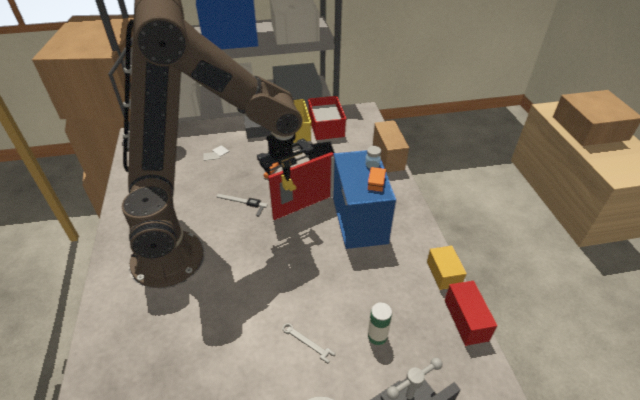

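jog_arm(
  deltas=[0, 0, 2, 0, 0, 0, 0, 0, 0, 4, 0, 0, 0, 0, -10, 0, 0, 0, 0, 0, 0, -30, 0, 0, 0, 0, 0, 0, -40, 0, 0, 0, 0, 0, 0, -40, 0, 30, 0, 0, 0, 0, 0, 0, 50, 0, 0, 0, 0, 0, 0, 50, 0, 0, 0, 0, 0, 0, 50, 0, 0, 0, 0, 0, 0, 50, 0, 0, 0, 0],
)

```text
t: 17.1
eef_pos: [531.3, -112.8, 516.2]
tcp_rot: [1.732, 1.569, 0.53]
ft_force: [0.3, 0.9, -0.8]
opening: 0.006
```

jog_arm(
  deltas=[0, 0, 50, 0, 0, 0, 0, 0, 0, 30, 0, 0, 0, 0, 0, 0, 0, 0, 0, 0, 0],
)

```text
t: 17.48
eef_pos: [560.8, -193.2, 517.5]
tcp_rot: [1.567, 1.569, 0.361]
ft_force: [0.2, 0.1, 0.1]
opening: 0.004
```

```bash
python3 -c "
from h import *
st()
c=eyes.read_camera('side')
cv2.imwrite(f'pics/s9.png',c['image'][:,:,::-1])
c=eyes.read_camera('top')
cv2.imwrite(f'pics/t9.png',c['image'][:,:,::-1])
cv2.imwrite('pics/t9c.png',cv2.resize(c['image'][95:245,225:375,::-1],None,fx=4,fy=4,interpolation=cv2.INTER_CUBIC))"
```

```text
t 17.475 tip [ 561.2 -193.   327.5] tx [ 0.002  0.001 -1.   ] ty [0.934 0.357 0.002] F [0.17 0.05 0.07] op 0.004 q [-0.44  0.35  1.48  0.    1.31 -0.81]
```

View pics/t9.png

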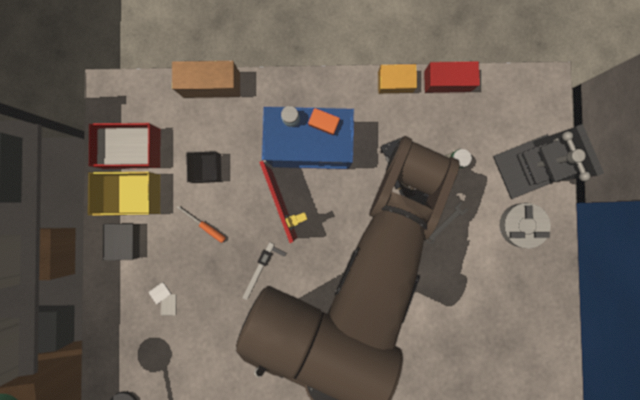

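View pics/t9c.png

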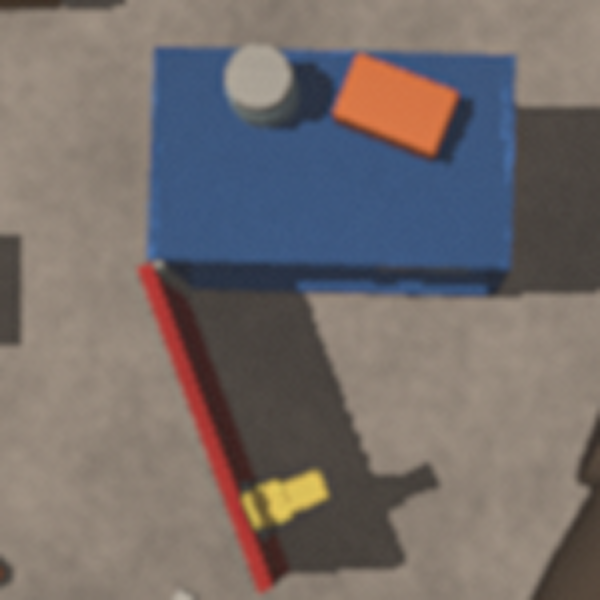

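View pics/s9.png

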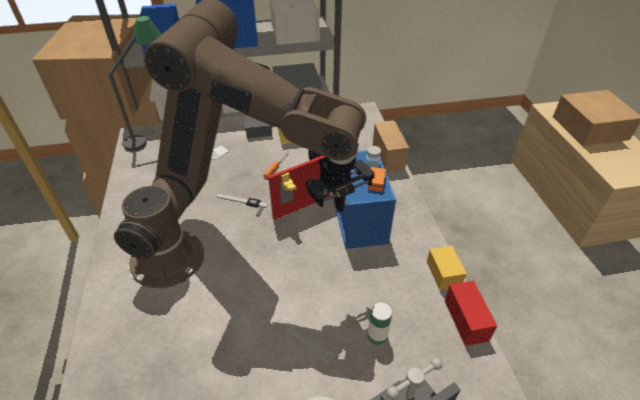

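```bash
python3 -c "
from h import *
st();print(env.job_done())"
```

```text
t 17.575 tip [ 560.8 -191.2  327.8] tx [ 0.002  0.001 -1.   ] ty [0.934 0.359 0.002] F [ 0.15 -0.58  0.15] op 0.003 q [-0.44  0.35  1.48  0.    1.31 -0.81]
the job is handed in; nothing more can be done
None
```

The cupboard door is open at about 67–68°, and the job was handed in at about 17.6 s. No verdict came back.

- **Pressing the hook:** I lowered the closed fingers into the crack and met the pad with the fingertips at z ≈ 190, about 30 mm below the top. I pressed it roughly 8 mm down; the highest reading was 8.0 N, well under the 15 N limit.
- **Freeing and opening:** I held the hook down while drawing the door out by its inner face to about 0.32 rad, then let it up slowly. The door was then swung at about 0.25 rad/s and slowed to a stop before I backed the fingers off and lifted away.

**Last checks:** the door angle came out at 1.18 rad from the finger position and 1.19 rad from the last overhead picture. In the last pictures the jar and drill box are where they started, and the other tools and boxes look undisturbed. The gripper is well clear, with force readings near zero. Force readings carried about ±1 N of noise. No check failed. The first camera estimates of the pad's height disagreed, ranging from 165 to about 210 mm, so I used the height found by touch.

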